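# Raise the stirrer speed by four clicks and start it

## Task

Set the magnetic stirrer for the next samples: with a fingertip against the side of the dial's upright lug, push the click-stop dial round clockwise (seen from above) by exactly four clicks, never past the fourth, and leave it resting in that click. Then press the round start button beside it fully down with a fingertip, let it spring back and withdraw. Do not press the button before the dial is set, do not pinch the lug, and leave the cups and other loose things where they stand.

Things in the scene. Friction and masses are not known exactly. Their poses are not given: they have to be found in the camera images.
- stirrer: White magnetic stirrer, fixed: a flat box 300 (x) x 380 (y) x 60 mm high. Origin: centre of its underside, on the bench; z up. Its -x half (robot side) is the flat control deck, 60 mm above the bench, with the dial and the start button about 200 mm apart along y (which is on which side varies); the +x half has three steel stirring discs 4 mm high.
- dial_center (a point): Fixed point on the vertical turning axis of the dial, at the top face of the dial's flat aluminium disc, 20 mm above the deck. The disc (78 mm across) stands in a grey round bezel 96 mm across, whose top is 2 mm lower, with 12 white ticks. Only the lug stands up from the disc.
- lug_center (a point): Centre of the dial's one upright black lug, 27 mm from the turning axis and 12 mm above the disc's top; turns with the dial. The lug is a bar pointing radially outward: 26 mm long (14 to 40 mm from the axis), 14 mm thick, 24 mm tall (top 12 mm above this point), white line on top. It may start pointing in almost any direction.
- dial (a joint): Angle of the dial, rad: 0 at the start, growing clockwise seen from above. Clicks (rest positions) every 0.5236 rad (30 deg, 12 a turn); the fourth is 2.094; no stop there. Passing a click takes 0.05 to 0.1 N m (2 to 4 N on the lug, turned slowly). Past half-way (0.26 rad beyond a click) it jumps by itself into the next; let go, it springs back into its click.
- start_top (a point): Centre of the top face of the start button: a black round spring button 30 mm across in a grey round housing 46 mm across. The button's top is 22 mm above the deck and 10 mm above its housing; it moves straight down.
- start (a joint): Travel of the start button in m: 0 released, 0.006 fully down (about 5 N); it springs back.
- cup_mid: Loose empty translucent sample cup, 62 mm across the mouth, 60 mm tall, on the middle stirring disc. Origin at the centre of its underside. A bystander.
- cup_side: Another such cup, on an outer stirring disc. Origin at the centre of its underside. A bystander.
- plug: Loose grey upright plastic plug, 32 mm across and 38 mm tall, standing on the deck about half-way between dial and button. Origin at the centre of its underside. A bystander.
- cup_table: Loose empty translucent cup, 72 mm across and 70 mm tall, on the bench beside the stirrer's -y side. Origin at the centre of its underside. A bystander.
- jar: Loose small amber jar with black cap, 52 mm across and 75 mm tall, on the bench beside the stirrer's +y side. Origin at the centre of its underside. A bystander.
- weight: Loose brass balance weight, 32 mm across and 53 mm tall, on the bench, nearer the robot than the stirrer and to its right. Origin at the centre of its underside. A bystander.

How it is judged:
By the outcome, as a careful person would: the job done as asked, in the order asked, and still so for the second after the job is handed in, with the robot touching nothing.
It also fails if it takes over 51 s, if anything falls off the work surface, if the arm or the gripper's body presses on something with over 40 N, if the wrist force passes 120 N, or if a joint passes its speed limit or range.

## Robot

A 7-joint arm with a two-finger parallel gripper is mounted at the origin on the work surface. World frame = base frame: x ahead of the robot, y to its left, z up, the work surface at z = 0. Lengths are in mm, angles in rad, forces in N, time in s.
With the tool pointing down it reaches from about 425 to 950 mm from the base axis. Payload 16.7 kg.
Tool frame: the origin (TCP) lies at the very end of the fingers, on their centre line; the grasp point (between the pads) lies 19 mm behind it; y points along the fingers, z is the direction in which the jaws open and shut, and the axes are right-handed (so a half turn about y gives the same grasp; the last joint's range is limited). The gripper opens to 94 mm and grips with 3 to 60 N. Pads are 16 mm wide; open, the fingers measure 119 mm over their backs; the gripper's body (75 mm by 177 mm) begins 78 mm behind the grasp point.
Start: joints at [-1.462, 0.426, 0.074, 1.606, -0.034, 1.111, -0.067], TCP at [172.1, 652.653, 205.467] pointing down, gripper open.
Joint ranges: [-2.85, 2.85], [-0.5, 2.14], [-1.23, 1.37], [0.21, 2.46], [-1.02, 4.16], [0.16, 2.05], [-2.73, 2.73]. Speed limits (rad/s): [1.89, 1.89, 2.39, 2.39, 3.01, 3.01, 3.01].

## Interface

Orientations are given as a rotation vector (axis times angle).
In Python, from bench import r gives the robot as it stands. The module is installed in compiled form; this text tells all that it offers.
- The arm moves only by the tool servo_tool, never from a script. Its argument "series" is text: rows parted by semicolons, each of 7 numbers parted by spaces: the turn, a rotation vector about the tool's x, y, z in units of 10 degrees (1.0 is 10 degrees), then the shift along the tool's x, y, z in units of 60 mm (1.0 is 60 mm), then the closure, from 0 (fully open) to 1 (shut). A call has 1 to 10 rows; each row shifts and turns the commanded pose from where the row before left it, along the tool's axes as they then stand; what a row does not reach is not made up. A row lasts 1/8 s, in which the tool goes at most 62.5 mm and 10.7 degrees, less where a joint would pass 70% of its speed; a pose out of reach is approached as far as the arm can. A call is refused whole if a number of a shift passes 1 or a number of a turn 1, either way. A call with a gripper value outside its range is refused whole. The fingers move at their own pace and stop on an object; the grip force is fixed at half the most. Time passes only in rows, so rows that do not move let the fingers close. It gives the time, the measured TCP pose, the force and the opening at its end, in the units of the state.
- r.observe(): the state, without advancing time (a new reading comes with each control period).
- r.get_image(name): name is "side" or "top"; returns the picture (400x640x3 uint8, red, green, blue); there is no depth.
- r.camera_model(name): a dict with "camera_matrix" (3x3 intrinsics, pixels), "k1" (the pictures are not rectified: a ray, as slopes to the right and down, at radius r is drawn at 1 + k1 r^2 times it, then the intrinsics apply), "eye" and "rotation" of the camera in the world. Camera axes: x right, y down, z forward; pixel columns grow to the right and rows downward; lengths in mm; the calibration is good to about 2 mm. A picture is of the moment at which its call begins. camera_model takes no time and is no camera call.
- r.close_job(): hands the job in, once; it reports no verdict.
The state is a dict: "time": time; "q": joint angles; "qd": joint speeds; "joint_efforts": joint torques, N m; "tcp_pos": TCP position; "eef_rot": TCP orientation; "wrist_force": force on the tool from outside, world axes, zero at the start; "ft_torque": the same for the moment, N m; "opening": finger opening in mm.
Only numpy, scipy, OpenCV 4.12 (cv2) and the standard library are available. Lean on these libraries where they do the work, as an engineer would, in place of code of your own. Each camera call takes 0.05 s, during which the arm holds its last target. There are 200 camera calls.

## Working session

There is one attempt and no reset: what is moved stays moved. The work goes in short steps, Python scripts to look and compute and a tool call to move; the robot and the scene stay as the last step left them, time stands still between calls to the robot, and variables do not carry over. Pictures are saved under pics/ and viewed, about 8 in all and at most 12, crops included, and the job is handed in when it is done.

Besides the shell and the picture viewer there is one more tool, called after ">>>" by a JSON object that holds its "api" and its "payload". servo_tool: Moves the arm, as the interface text tells. Its arguments: {"type":"object","properties":{"series":{"type":"string"}},"required":["series"]}

```bash
mkdir -p pics; cat > h.py <<'E'
import numpy as np, cv2
from bench import r
from scipy.spatial.transform import Rotation as R
def ray(n,u,v):
    c=r.camera_model(n);K=np.array(c["camera_matrix"]);k=c["k1"]
    d=np.array([(u-K[0,2])/K[0,0],(v-K[1,2])/K[1,1]]);s=d.copy()
    for _ in range(20): s=d/(1+k*(s@s))
    return np.array(c["eye"]),np.array(c["rotation"])@np.r_[s,1]
def at(n,u,v,z):
    e,d=ray(n,u,v); return e+d*(z-e[2])/d[2]
def px(n,p):
    c=r.camera_model(n);K=np.array(c["camera_matrix"])
    q=np.array(c["rotation"]).T@(np.array(p)-c["eye"]);s=q[:2]/q[2];s=s*(1+c["k1"]*(s@s))
    return K[0,0]*s[0]+K[0,2],K[1,1]*s[1]+K[1,2]
def snap(n,f,box=None,k=1):
    im=r.get_image(n)[:,:,::-1]
    if box: a,b,c,d=box; im=im[b:d,a:c]
    cv2.imwrite("pics/"+f,cv2.resize(im,None,fx=k,fy=k,interpolation=cv2.INTER_CUBIC))
E
python3 - <<'E'
from h import *
o=r.observe();print(o["time"],o["tcp_pos"],o["eef_rot"],o["opening"]);print(R.from_rotvec(o["eef_rot"]).as_matrix().round(3))
for n in("top","side"):
    c=r.camera_model(n);print(n,c);print(np.array(c["rotation"]))
    snap(n,n+"0.png")
E
```

```text
0.0 [172.01774601 652.25891562 204.78634398] [-1.56258297  0.20252699 -0.20239746] 94.04088830107648
[[ 0.967 -0.     0.255]
 [-0.255 -0.001  0.967]
 [ 0.    -1.    -0.001]]
top {'camera_matrix': array([[459.06924732,   0.        , 318.92813365],
       [  0.        , 459.06924732, 203.52383297],
       [  0.        ,   0.        ,   1.        ]]), 'k1': 0.041129347906599466, 'eye': array([ 485.34964595,  -31.45379855, 1039.42063697]), 'rotation': array([-2.19535829,  2.13876462, -0.03769535])}
[-2.19535829  2.13876462 -0.03769535]
side {'camera_matrix': array([[376.81721626,   0.        , 319.59534513],
       [  0.        , 376.81721626, 199.8463193 ],
       [  0.        ,   0.        ,   1.        ]]), 'k1': -0.017119849583580767, 'eye': array([ 447.0335831 , -560.83493784,  757.46812836]), 'rotation': array([-2.44185908,  0.18914359, -0.08706523])}
[-2.44185908  0.18914359 -0.08706523]
```

View pics/top0.png

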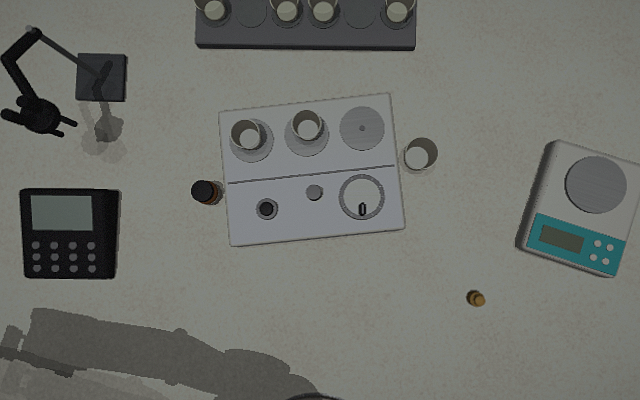

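View pics/side0.png

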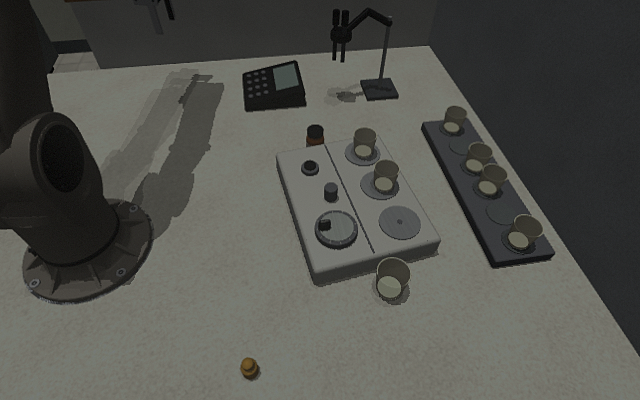

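Top picture: dial at about (362,197), lug towards the robot at (362,209), plug (314,192), button (267,209). Next I'll take an enlarged crop, with the camera rotation treated as a rotation vector.

```bash
sed -i 's/np.array(c\["rotation"\])/R.from_rotvec(c["rotation"]).as_matrix()/' h.py
python3 - <<'E'
from h import *
snap("top","top1.png",(240,160,400,240),5)
snap("side","side1.png",(280,140,380,260),5)
print(px("top",at("top",300,100,50)))
for u,v,z in((362,197,80),(362,209,104),(267,209,82),(314,192,98)): print(at("top",u,v,z))
E
```

```text
(np.float64(300.0), np.float64(100.00000000000001))
[569.45879512 -85.04231729  80.        ]
[542.85287594 -84.20869557 104.        ]
[539.1876926  113.26151506  82.        ]
[575.83034244  14.81603769  98.        ]
```

View pics/top1.png

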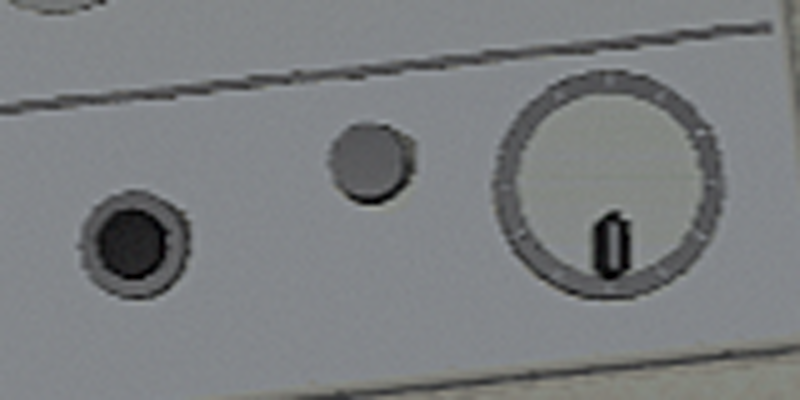

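View pics/side1.png

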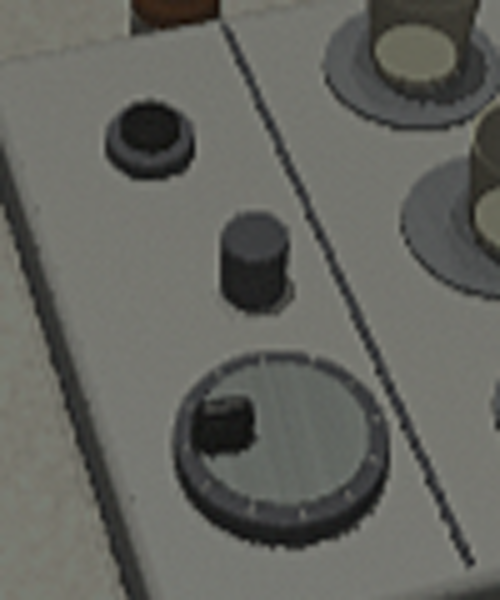

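```bash
python3 - <<'E'
from h import *
def c(n,u,v,z):
    o=(240,160) if n=="top" else (280,140)
    return at(n,o[0]+(u+.5)/5-.5,o[1]+(v+.5)/5-.5,z).round(1)
for nm,t,s,z in(("bezel",(609,185),(281,430),78),("lugtop",(612,244),(227,405),104),("button",(133,243),(150,125),82),("plug",(370,163),(254,238),98)):
    print(nm,c("top",*t,z),c("side",*s,z))
# overlay bezel circle / lug prediction
C=np.array([569.5,-85.3]);
E
```

```text
bezel [570.4 -83.9  78. ] [569.7 -82.6  78. ]
lugtop [544.1 -84.2 104. ] [544.4 -84.3 104. ]
button [540.8 115.   82. ] [538.8 111.2  82. ]
plug [575.4  15.6  98. ] [574.2  14.2  98. ]
```

>>> {"api": "servo_tool", "payload": {"series": "0 0 0 1 0 0 1;0 0 0 0 0 -1 1;0 0 0 0 0 -1 1;0 0 0 0 0 -1 1;0 0 0 0 0 -1 1"}}

```text
time: 0.82
tcp_pos: [168.5, 403.3, 205.2]
eef_rot: [-1.561, 0.202, -0.202]
wrist_force: [0.2, -0.0, 2.3]
opening: 47.6
```

Both cameras agree on the positions: dial centre about (570,−83.5), and lug about (544,−84), so it points along −x. The button is at about (540,113).

>>> {"api": "servo_tool", "payload": {"series": "0 -0.75 0 0 0 0 1;0 -0.75 0 0 0 0 1;0 0 0 1 0 0 1;0 0 0 1 0 0 1;0 0 0 1 0 0 1;0 0 0 1 0 0 1;0 0 0 1 0 0 1;0 0 0 1 0 0 1;0 0 0 0.2 0 -0.7 1;0 0 0 0 0 -1 1"}}

```text
time: 2.08
tcp_pos: [542.1, 304.0, 204.3]
eef_rot: [-1.572, -0.003, 0.004]
wrist_force: [0.5, -0.6, 0.0]
opening: 0.4
```

>>> {"api": "servo_tool", "payload": {"series": "0 0 0 0 0 -1 1;0 0 0 0 0 -1 1;0 0 0 0 0 -1 1;0 0 0 0 0 -1 1;0 0 0 0 0 -1 1;0 0 0 0 0 -1 1;0 0 0 0 0 -1 1;0 0 0 0 0 0 1;0 0 0 0 0 0 1"}}

```text
time: 3.2
tcp_pos: [542.9, -114.9, 205.3]
eef_rot: [-1.571, -0.003, 0.003]
wrist_force: [0.8, 0.2, 0.1]
opening: 0.3
```

>>> {"api": "servo_tool", "payload": {"series": "0 0 0 0 0.8 0 1;0 0 0 0 0.8 0 1;0 0 0 0 0.36 0 1;0 0 0 0 0 0 1;0 0 0 0 0 0 1"}}

```text
time: 3.82
tcp_pos: [543.7, -114.5, 88.8]
eef_rot: [-1.571, -0.005, 0.003]
wrist_force: [-0.3, 0.9, -0.7]
opening: 0.6
```

```bash
python3 - <<'E'
from h import *
print(r.observe()["tcp_pos"],r.observe()["wrist_force"])
a=r.get_image("top")[160:240,300:420,::-1];b=r.get_image("side")[160:260,280:400,::-1]
f=lambda i:cv2.resize(i,None,fx=5,fy=5,interpolation=cv2.INTER_CUBIC)
cv2.imwrite("pics/a.png",cv2.resize(np.vstack([f(a),f(b)]),None,fx=.66,fy=.66))
E
```

```text
[ 543.6817547  -114.51381623   88.8217271 ] [-0.33509074  0.87768378 -0.71434811]
```

View pics/a.png

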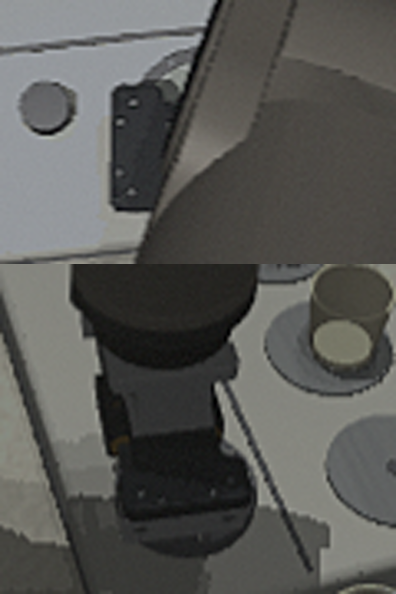

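The gripper hides the dial from both cameras, so I'll use force and pose instead. First step is closing in on the lug.

>>> {"api": "servo_tool", "payload": {"series": "0 0 0 0 0 0.07 1;0 0 0 0 0 0.07 1;0 0 0 0 0 0 1;0 0 0 0 0 0 1"}}

```text
time: 4.42
tcp_pos: [543.0, -106.9, 88.0]
eef_rot: [-1.571, -0.003, 0.003]
wrist_force: [1.0, 0.1, -0.6]
opening: 0.7
```

>>> {"api": "servo_tool", "payload": {"series": "0 0 0 0 0 0.02 1;0 0 0 0 0 0.02 1;0 0 0 0 0 0 1"}}

```text
time: 4.8
tcp_pos: [542.9, -104.4, 87.8]
eef_rot: [-1.571, -0.003, 0.003]
wrist_force: [0.1, -0.7, -0.5]
opening: 0.6
```

>>> {"api": "servo_tool", "payload": {"series": "0 0 0 0 0 0.02 1;0 0 0 0 0 0.02 1;0 0 0 0 0 0 1"}}

```text
time: 5.18
tcp_pos: [542.6, -102.4, 87.8]
eef_rot: [-1.571, -0.002, 0.003]
wrist_force: [-2.0, -3.5, 0.5]
opening: 0.4
```

>>> {"api": "servo_tool", "payload": {"series": "0 0.3 0 -0.016 0 0.024 1;0 0.3 0 -0.016 0 0.024 1;0 0.3 0 -0.016 0 0.024 1;0 0.3 0 -0.016 0 0.024 1;0 0.3 0 -0.016 0 0.024 1;0 0.3 0 -0.016 0 0.024 1;0 0.3 0 -0.016 0 0.024 1;0 0.3 0 -0.016 0 0.024 1;0 0.3 0 -0.016 0 0.024 1;0 0 0 0 0 0 1"}}

```text
time: 6.42
tcp_pos: [537.4, -87.4, 87.9]
eef_rot: [-1.54, 0.366, -0.366]
wrist_force: [0.1, -0.7, -0.5]
opening: 0.1
```

```bash
cat > s.py <<'E'
from h import *
from scipy.optimize import brentq
C=np.array([570,-83.5])
def st():
    o=r.observe();M=R.from_rotvec(o["eef_rot"]).as_matrix();p=np.array(o["tcp_pos"])
    x=M[:2,0];z=M[:2,2];d=p[:2]-C
    # lug azimuth (180-psi) at which its pushed face first meets the 16x25 finger box; psi=turn from 180
    cor=[d+a*x+b*z for a in(-8,8) for b in(-12.5,12.5)]
    def gap(psi):
        f=np.radians(180-psi);e=np.array([np.cos(f),np.sin(f)]);t=np.array([np.sin(f),-np.cos(f)])
        return 7+max(c@t for c in cor)   # >0 overlap
    g=np.arange(-30,180,.25);v=[gap(q) for q in g]
    tz=np.degrees(np.arctan2(z[1],z[0]))
    ok=[q for q in g if gap(q)<=0 and abs(q-(90-tz))<40]
    print("t",o["time"],"p",p.round(1),"toolturn",round(90-tz,2),"in tool x,z:",round(d@x,2),round(d@z,2),"lug contact psi",min(ok) if ok else None,"F tool",(M.T@o["wrist_force"]).round(1))
if __name__=="__main__": st()
E
python3 s.py
```

```text
t 6.425 p [537.4 -87.4  87.9] toolturn 26.73 in tool x,z: -27.37 -18.12 lug contact psi 31.0 F tool [ 0.4  0.5 -0.6]
```

>>> {"api": "servo_tool", "payload": {"series": "0 0.33 0 -0.016 0 0.024 1;0 0.33 0 -0.016 0 0.024 1;0 0.33 0 -0.016 0 0.024 1;0 0.33 0 -0.016 0 0.024 1;0 0.33 0 -0.016 0 0.024 1;0 0.33 0 -0.016 0 0.024 1;0 0.33 0 -0.016 0 0.024 1;0 0.33 0 -0.016 0 0.024 1;0 0 0 0 0 0 1;0 0 0 0 0 0 1"}}

```text
time: 7.68
tcp_pos: [538.3, -74.0, 87.9]
eef_rot: [-1.447, 0.723, -0.722]
wrist_force: [0.3, -0.1, -0.3]
opening: 0.3
```

```bash
python3 s.py
```

```text
t 7.675 p [538.3 -74.   87.9] toolturn 53.06 in tool x,z: -26.63 -19.64 lug contact psi 53.0 F tool [0.2 0.3 0.2]
```

>>> {"api": "servo_tool", "payload": {"series": "0 0.3 0 -0.016 0 0.024 1;0 0.3 0 -0.016 0 0.024 1;0 0.3 0 -0.016 0 0.024 1;0 0.3 0 -0.016 0 0.024 1;0 0.3 0 -0.016 0 0.024 1;0 0.3 0 -0.017 0 0.024 1;0 0.3 0 -0.017 0 0.024 1;0 0.3 0 -0.017 0 0.024 1;0 0.3 0 -0.017 0 0.024 1;0 0 0 0 0 0 1"}}

```text
time: 8.93
tcp_pos: [546.3, -60.6, 87.8]
eef_rot: [-1.286, 1.081, -1.081]
wrist_force: [0.4, -0.2, 0.2]
opening: 0.5
```

```bash
python3 - <<'E'
from s import *
st()
a=r.get_image("top")[160:240,300:420,::-1];b=r.get_image("side")[160:260,280:400,::-1]
f=lambda i:cv2.resize(i,None,fx=5,fy=5,interpolation=cv2.INTER_CUBIC)
cv2.imwrite("pics/b.png",cv2.resize(np.vstack([f(a),f(b)]),None,fx=.66,fy=.66))
E
```

```text
t 8.925 p [546.3 -60.6  87.8] toolturn 80.09 in tool x,z: -26.62 -19.44 lug contact psi 80.5 F tool [ 0.3 -0.2  0.3]
```

View pics/b.png

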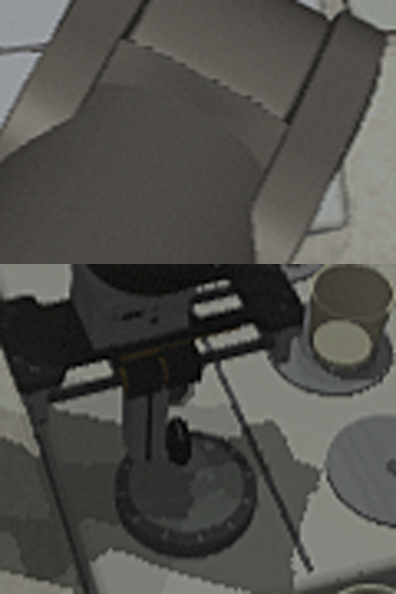

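Side view: the lug is at about (178,440) in the crop, standing free ahead of the finger on the +y side. That fits click 3. For the fourth click I'll push slowly to just past half-way.

>>> {"api": "servo_tool", "payload": {"series": "0 0.3 0 -0.017 0 0.024 1;0 0.3 0 -0.017 0 0.024 1;0 0.3 0 -0.016 0 0.024 1;0 0.3 0 -0.016 0 0.024 1;0 0.3 0 -0.016 0 0.024 1;0 0.3 0 -0.016 0 0.024 1;0 0 0 0 0 0 1;0 0 0 0 0 0 1"}}

```text
time: 10.02
tcp_pos: [554.4, -54.5, 87.8]
eef_rot: [-1.139, 1.313, -1.312]
wrist_force: [-2.7, -0.2, 0.1]
opening: 0.6
```

```bash
python3 s.py
```

```text
t 10.025 p [554.4 -54.5  87.8] toolturn 98.07 in tool x,z: -26.56 -19.57 lug contact psi 98.0 F tool [ 0.6 -0.1 -2.6]
```

>>> {"api": "servo_tool", "payload": {"series": "0 0.15 0 -0.008 0 0.012 1;0 0.15 0 -0.008 0 0.012 1;0 0.15 0 -0.008 0 0.012 1;0 0 0 0 0 0 1;0 0 0 0 0 0 1"}}

```text
time: 10.65
tcp_pos: [557.1, -53.3, 87.9]
eef_rot: [-1.096, 1.37, -1.37]
wrist_force: [-1.6, 1.6, -0.2]
opening: 0.8
```

```bash
python3 s.py
```

```text
t 10.65 p [557.1 -53.3  87.9] toolturn 102.65 in tool x,z: -26.61 -19.19 lug contact psi 103.75 F tool [-1.2  0.2 -1.9]
```

Still in contact near half-way, so I'll continue in small steps until the force drops.

>>> {"api": "servo_tool", "payload": {"series": "0 0.15 0 -0.008 0 0.012 1;0 0.15 0 -0.008 0 0.012 1;0 0 0 0 0 0 1;0 0 0 0 0 0 1"}}

```text
time: 11.15
tcp_pos: [558.8, -53.0, 88.0]
eef_rot: [-1.067, 1.407, -1.408]
wrist_force: [-0.4, 0.3, 0.4]
opening: 0.4
```

```bash
python3 - <<'E'
from s import *
st()
snap("side","c.png",(280,160,400,260),5)
E
```

```text
t 11.15 p [558.8 -53.   88. ] toolturn 105.67 in tool x,z: -26.3 -19.0 lug contact psi 107.25 F tool [-0.2 -0.4 -0.4]
```

View pics/c.png

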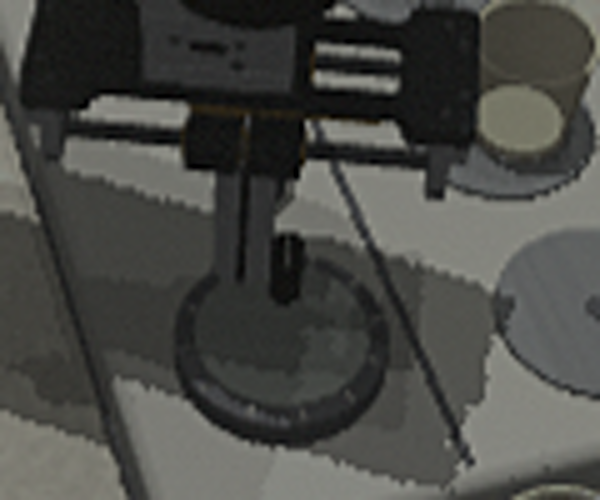

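```bash
python3 - <<'E'
from h import *
for psi in(88.5,103,108,118.5):
    f=np.radians(180-psi);q=[]
    for rr,z in((14,104),(40,104),(27,92)):
        u,v=px("side",[570+rr*np.cos(f),-83.5+rr*np.sin(f),z]);q.append((round((u-280)*5+2),round((v-160)*5+2)))
    print(psi,q)
E
```

```text
88.5 [(278, 271), (266, 226), (271, 265)]
103 [(286, 271), (288, 225), (286, 264)]
108 [(289, 271), (296, 226), (291, 265)]
118.5 [(295, 272), (312, 229), (302, 267)]
```

The lug projects to about ψ 104–106, so it's sitting right at the half-way point with almost no force and hasn't jumped yet. Nudging on.

>>> {"api": "servo_tool", "payload": {"series": "0 0.15 0 -0.008 0 0.012 1;0 0.15 0 -0.008 0 0.012 1;0 0 0 0 0 0 1;0 0 0 0 0 0 1"}}

```text
time: 11.7
tcp_pos: [560.3, -52.3, 87.8]
eef_rot: [-1.037, 1.445, -1.445]
wrist_force: [-0.2, 0.4, -0.2]
opening: 0.3
```

```bash
python3 - <<'E'
from s import *
st()
snap("side","d.png",(280,160,400,260),5)
E
```

```text
t 11.7 p [560.3 -52.3  87.8] toolturn 108.66 in tool x,z: -26.46 -19.22 lug contact psi 109.75 F tool [-0.3  0.2 -0.3]
```

View pics/d.png

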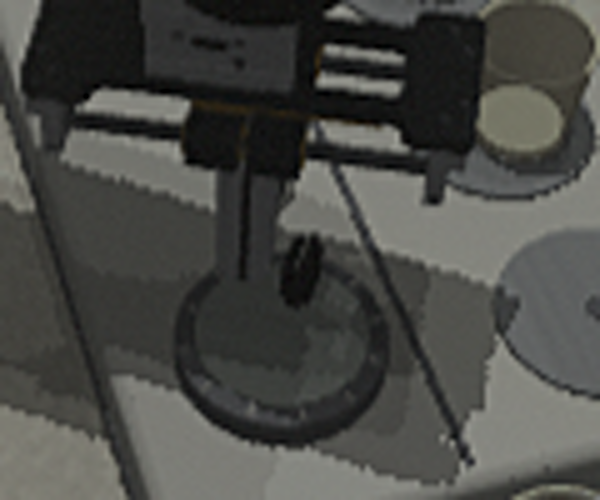

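The lug jumped: its centre is at about (301,268), against (302,267) predicted for click 4. Now I'll back off, lift and move over towards the button.

>>> {"api": "servo_tool", "payload": {"series": "0 0 0 0 0 -0.2 1;0 0 0 0 -0.8 0 1;0 0 0 0 -0.8 0 1;0 0 0 -0.9 0 -0.4 1;0 0 0 -0.8 0 -0.3 1;0 0 0 -0.8 0 -0.3 1;0 0 0 0 0 0 1;0 0 0 0 0 0 1"}}

```text
time: 12.75
tcp_pos: [539.5, 112.5, 183.8]
eef_rot: [-1.038, 1.445, -1.445]
wrist_force: [0.1, -0.2, 0.5]
opening: 0.4
```

```bash
python3 - <<'E'
from s import *
o=r.observe();M=R.from_rotvec(o["eef_rot"]).as_matrix();p=np.array(o["tcp_pos"])
print(p,"shift to button /60",(M.T@(np.array([539.8,113,90])-p)/60).round(3),o["wrist_force"])
a=r.get_image("top")[150:250,240:400,::-1];b=r.get_image("side")[140:260,280:400,::-1]
f=lambda i:cv2.resize(i,(500*i.shape[1]//i.shape[0],500),interpolation=cv2.INTER_CUBIC)
m=np.hstack([f(a),f(b)]);cv2.imwrite("pics/e.png",cv2.resize(m,None,fx=.6,fy=.6));print(m.shape)
E
```

```text
[539.45841443 112.52814504 183.76294198] shift to button /60 [-0.01   1.563  0.003] [ 0.08825122 -0.20844101  0.48871185]
(500, 1300, 3)
```

View pics/e.png

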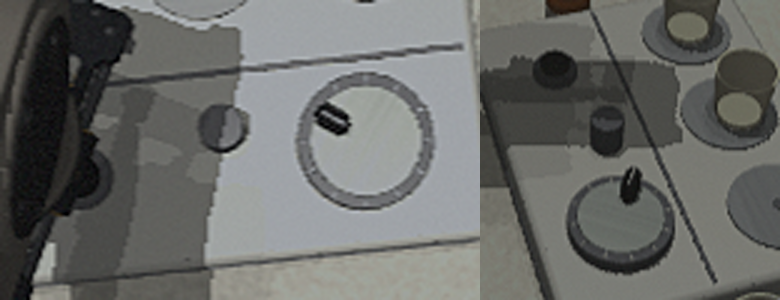

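The top view shows the lug at about 60° from +x towards +y, roughly 120° clockwise of its start, so four clicks. Plug and cups haven't moved. Now the button press.

>>> {"api": "servo_tool", "payload": {"series": "0 0 0 0 0.8 0 1;0 0 0 0 0.7 0 1;0 0 0 0 0.1 0 1;0 0 0 0 0.05 0 1;0 0 0 0 0.05 0 1;0 0 0 0 0 0 1;0 0 0 0 0 0 1"}}

```text
time: 13.72
tcp_pos: [540.3, 113.1, 82.4]
eef_rot: [-1.036, 1.445, -1.445]
wrist_force: [0.6, -0.6, -0.3]
opening: 0.5
```

>>> {"api": "servo_tool", "payload": {"series": "0 0 0 0 0.03 0 1;0 0 0 0 0.03 0 1;0 0 0 0 0.03 0 1;0 0 0 0 0 0 1;0 0 0 0 0 0 1"}}

```text
time: 14.35
tcp_pos: [540.3, 113.0, 76.6]
eef_rot: [-1.037, 1.445, -1.445]
wrist_force: [0.8, 2.2, 4.6]
opening: 0.5
```

>>> {"api": "servo_tool", "payload": {"series": "0 0 0 0 0.02 0 1;0 0 0 0 0.02 0 1;0 0 0 0 0 0 1;0 0 0 0 0 0 1"}}

```text
time: 14.85
tcp_pos: [540.5, 113.0, 75.6]
eef_rot: [-1.035, 1.446, -1.444]
wrist_force: [-11.7, 2.1, 40.0]
opening: 0.4
```

The jump to 40 N shows it has hit the hard stop, so the button is fully down. Withdrawing.

>>> {"api": "servo_tool", "payload": {"series": "0 0 0 0 -0.1 0 1;0 0 0 0 -0.2 0 1;0 0 0 0 -0.8 0 1;0 0 0 0 -1 0 1;0 0 0 -1 0 0 1;0 0 0 -1 0 0 1;0 0 0 -1 0 0 1;0 0 0 0 0 0 1;0 0 0 0 0 0 1"}}

```text
time: 15.98
tcp_pos: [597.5, 282.5, 200.0]
eef_rot: [-1.038, 1.445, -1.447]
wrist_force: [-0.3, -1.2, 0.7]
opening: 0.3
```

```bash
python3 - <<'E'
from h import *
o=r.observe();print(o["time"],o["tcp_pos"],o["wrist_force"])
a=r.get_image("top")[80:280,180:460,::-1];b=r.get_image("side")[110:310,240:450,::-1]
f=lambda i:cv2.resize(i,(330*i.shape[1]//i.shape[0],330),interpolation=cv2.INTER_CUBIC)
m=np.hstack([f(a),f(b)])[:,:800];cv2.imwrite("pics/f.png",m)
E
```

```text
15.975 [597.4565532  282.4608386  199.96108089] [-0.30732773 -1.22198838  0.73622338]
```

View pics/f.png

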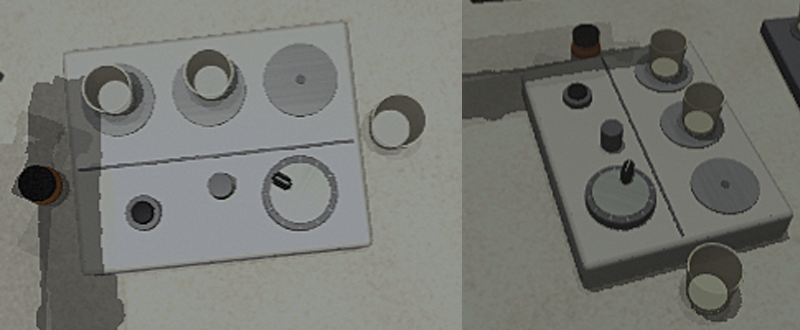

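The lug is at click 4 (283,181 in the top view), the button is up and clear, and nothing else has moved. Handing in.

```bash
python3 -c "
from bench import r
r.close_job()"
```

```text
the job is handed in; nothing more can be done
```

I turned the dial four clicks clockwise, then pressed the start button and handed the job in at about 16 s of robot time (limit 51 s).

- **Dial:** I pushed it round with the closed fingertip on one side of the lug. The finger stopped about 9° short of the fourth click, and the dial jumped the rest by itself. The last pictures show the lug about 120° clockwise of where it started.
- **Button:** I pressed it straight down about 6 mm, to its hard stop. The force rose to 40 N at the stop, well above the 5 N needed. That was fingertip force on the button. The 40 N limit is for the arm or gripper body, and the wrist limit is 120 N. It appears sprung back in the last pictures.
- **Everything else:** the cups, plug and jar look unmoved in the last pictures. The brass weight was outside those crops, but the arm never came near it. The arm finished clear of everything.

**One disagreement:** just before the fourth click, the force had dropped to about zero, which looked like the jump. The side picture showed the lug still at half-way, so I nudged it about 3° further. The next picture showed it in the fourth click.

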